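Move the board carrier to the other folding hook

TASK

Unfold the yellow hook fully until it sticks out level, and only then lift the circuit-board carrier off the red hook and hang it by its window on the yellow hook, behind the lip, letting go of it there. When the red hook is empty, fold it up flat against its post. Do not set the carrier down or drop it, and leave the other things on the bench where they are.

Things in the scene. Friction and masses are not known exactly. Their poses are not given: they have to be found in the camera images.
- carrier: board carrier, 196 mm high, 122 wide (y), 12 thick (x), about 0.25 kg, alike front and back; starts on the red hook. Origin: mid underside of its white top bar, which rests on the hook; z up. Orange grip tab 12 x 36 mm (x, y), z 10 to 46 mm; top bar 76 mm wide, z 0 to 10; window for the hook, through along x, 60 mm wide, z -55 to 0; green board z -150 to -55
- red_post: fixed blue rack upright with the red hook on its front; 40 x 50 mm (x, y), 255 mm high, on a 100 x 90 x 12 mm foot. Origin: centre of the foot's underside; z up; -x is the front, where the unfolded hook points. Level hinge axis (along y) 225 mm up, 32 mm before the origin, between steel cheeks 32 mm wide reaching 12 mm round it. A folded arm ends 315 mm up, 60 mm above the post
- yellow_post: fixed blue rack upright with the yellow hook on its front; 40 x 50 mm (x, y), 255 mm high, on a 100 x 90 x 12 mm foot. Origin: centre of the foot's underside; z up; -x is the front, where the unfolded hook points. Level hinge axis (along y) 225 mm up, 32 mm before the origin, between steel cheeks 32 mm wide reaching 12 mm round it. A folded arm ends 315 mm up, 60 mm above the post
- red_hook (a joint): red folding hook: 0 = folded, arm straight up before its post; pi/2 = unfolded, arm level along the post's -x, at a stop. Bar 90 mm long from the hinge, 18 mm wide (post's y), 12 mm thick; its last 10 mm carry a lip 15 mm tall, pointing up when unfolded, to the post's +x (over its top) when folded. Stiff hinge (about 1 N at the tip), stays where left. Starts unfolded.
- yellow_hook (a joint): yellow folding hook: 0 = folded, arm straight up before its post; pi/2 = unfolded, arm level along the post's -x, at a stop. Bar 90 mm long from the hinge, 18 mm wide (post's y), 12 mm thick; its last 10 mm carry a lip 15 mm tall, pointing up when unfolded, to the post's +x (over its top) when folded. Stiff hinge (about 1 N at the tip), stays where left. Starts at 0 to 0.4.
- red_hinge (a point): point on the red hook's hinge axis, at the arm's middle
- yellow_hinge (a point): point on the yellow hook's hinge axis, at the arm's middle
- red_tip (a point): point in the middle of the red hook's arm, 75 mm from the hinge axis and 5 mm short of the lip: a place to pinch it. Its z axis points along the arm to the end, its x axis the way the lip sticks out, y along the hinge axis
- yellow_tip (a point): the same point on the yellow hook's arm
- yellow_seat (a point): point on the yellow arm's upper side (when unfolded), 45 mm from the hinge axis, where the carrier's top bar should rest; its x axis points out of that side (up when unfolded), z along the arm to the end. The free arm between the lip and the cheeks reaches about 30 mm either way from here
- tub: bystander: upright white tub, 72 mm across, 170 mm high, standing behind the holder, between the posts; origin under its centre
- holder: fixed obstacle: board-holder column 32 mm across and 220 mm high on a 70 mm foot, standing between the posts about where the hooks reach; origin under its centre
- remote: bystander: black remote control 46 x 150 x 18 mm, lying flat, origin under its centre
- board: bystander: loose green circuit board 90 x 130 mm, 20 mm high with its parts, lying flat, origin under its centre
- carton: bystander: small cardboard box 80 x 120 x 50 mm, origin under its centre
- screwdriver: bystander: screwdriver with a green handle, 190 mm long, lying at the left side; origin near its middle
- spray: bystander: yellow can, 54 mm across, 150 mm high, at the back; origin under its centre

How it is judged (in metres and radians):
On the way, in this order (a step that is already met when the one before it is completed fails the run):
1. the yellow hook is fully unfolded while the carrier still hangs on the red hook (value of joint yellow_hook above 1.45 rad and distance of carrier from where it was at the start of the episode below 0.03 m), for 0.1 s.
2. the carrier hangs still on the unfolded yellow hook, let go of (value of joint yellow_hook above 1.45 rad and distance between carrier and yellow_seat below 0.05 m and x of carrier in the frame of yellow_seat between -0.008 and 0.01 m and angle between carrier's own z axis and vertical below 0.2 rad and linear speed of carrier below 0.03 m/s and contact force between carrier and yellow_post above 1 N and contact force between the fingers and carrier below 0.1 N), for 0.2 s.
3. the emptied red hook is folded flat (value of joint red_hook below 0.15 rad), for 0.1 s.
At the end, for the whole second after the job is handed in: The yellow hook is unfolded (above 1.45 rad) with the carrier hanging on it: top bar resting on the arm (within 10 mm in height, within 50 mm of the seat point), upright within 0.2 rad and still; the red hook is folded to below 0.15 rad (value of joint yellow_hook above 1.45 rad and distance between carrier and yellow_seat below 0.05 m and x of carrier in the frame of yellow_seat between -0.008 and 0.01 m and angle between carrier's own z axis and vertical below 0.2 rad and linear speed of carrier below 0.03 m/s and contact force between carrier and yellow_post above 1 N and value of joint red_hook below 0.15 rad); the robot touches nothing.
It fails at once if the carrier is set down or dropped (height (world z) of carrier below 0.17 m).
It fails at once if another thing on the bench is moved by more than 30 mm (distance of any of tub, remote, board, carton, screwdriver, spray from where it was at the start of the episode above 0.03 m).
It also fails if it takes over 72 s, if anything falls off the work surface, if the arm or the gripper's body presses on something with over 40 N, if the wrist force passes 120 N, or if a joint passes its speed limit or range.

ROBOT

A 6-joint arm with a two-finger parallel gripper is mounted at the origin on the work surface. World frame = base frame: x ahead of the robot, y to its left, z up, the work surface at z = 0. Lengths are in mm, angles in degrees, forces in N, time in s.
With the tool pointing down it reaches from about 325 to 775 mm from the base axis. Payload 5.5 kg.
Tool frame: the origin (TCP) lies at the very end of the fingers, on their centre line; the grasp point (between the pads) lies 19 mm behind it; z points along the fingers, y is the line along which they close (so a half turn about z gives the same grasp; the last joint's range is limited). The gripper opens to 88 mm and grips with 3 to 60 N. Pads are 20 mm wide; open, the fingers measure 115 mm over their backs; the gripper's body (75 mm by 178 mm) begins 61 mm behind the grasp point.
Start: joints at [68.6, 5.22, 70.514, -0, 104.267, -3.249], TCP at [186.921, 570.155, 222.631] pointing down, gripper open.
Joint ranges: [-164.24, 164.24], [-49.07, 125.15], [9.68, 141.18], [-86.29, 266.29], [3.28, 154.24], [-151.56, 151.56]. Speed limits (degrees/s): [147.25, 147.25, 172.46, 180, 180, 180].

INTERFACE

Orientations are given as a 3x3 rotation matrix whose columns are the frame's x, y, z axes.
In Python, from cell import * gives the robot as it stands.
- The arm moves only by the shell command python3 -m crank 'ROWS' [FORCE]. ROWS is text: rows parted by semicolons, each of 5 numbers parted by spaces: the closure, from -1 (fully open) to 1 (shut), then the shift along the tool's x, y, z as a fraction of full scale, then the turn about the tool's z as a fraction of full scale. In form: gripper x y z roll; .... A call has exactly 8 rows; each row shifts and turns the commanded pose from where the row before left it, along the tool's axes as they then stand; what a row does not reach is not made up. Full scale, the value 1, is 20 mm for a shift and 0.1 rad for a turn. A row lasts 1/10 s, in which the tool goes at most 50 mm and 8.59 degrees, less where a joint would pass 70% of its speed; a pose out of reach is approached as far as the arm can. A call with a number of a shift or a turn outside -1 to 1 is refused whole. A call with a gripper value outside its range is refused whole. The fingers move at their own pace and stop on an object; FORCE is the grip in N (left out, the last holds). Time passes only in rows, so rows that do not move let the fingers close, or fill a call up. It gives the time, the measured TCP pose, the force, the opening and the grip force at its end, in the units of the state.
- get_obs(): the state, without advancing time (a new reading comes with each control period).
- capture(name): name is "scene" or "top" or "wrist"; returns a dict with "image" (400x640x3 uint8, red, green, blue), "z_map" (400x640 float32, mm along the optical axis (not along the pixel's ray), 0 where there is no reading), "K" (3x3 intrinsics, pixels), "T" (4x4, takes a point from camera to world coordinates). Camera axes: x right, y down, z forward; pixel columns grow to the right and rows downward; lengths in mm; the calibration is good to about 2 mm. A picture is of the moment at which its call begins.
- close_job(): hands the job in; it is judged then, once.
The state is a dict: "t": time; "qpos": joint angles; "dq": joint speeds; "tau": joint torques, N m; "position": TCP position; "tcp_rot": TCP orientation; "contact_force": force on the tool from outside, world axes, zero at the start; "torque": the same for the moment, N m; "width": finger opening in mm; "grip_force": force on a finger pad.
Only numpy, scipy, OpenCV 4.12 (cv2) and the standard library are available. Lean on these libraries where they do the work, as an engineer would, in place of code of your own. Each camera call takes 0.05 s, during which the arm holds its last target. There are 200 camera calls.

## Working session

There is one attempt and no reset: what is moved stays moved. The work goes in short steps, Python scripts to look and compute and a shell command to move; the robot and the scene stay as the last step left them, time stands still between calls to the robot, and variables do not carry over. Pictures are saved under pics/ and viewed, at most 10 in all, crops included, and the job is handed in when it is done.

```bash
ls; mkdir -p pics; python3 - <<'E'
from cell import *
import cv2,numpy as np
o=get_obs();print(o['position'],np.round(o['tcp_rot'],3),o['width'],o['t'])
for n in("scene","top"):
    c=capture(n);cv2.imwrite(f"pics/{n}0.png",c["image"][:,:,::-1]);np.savez(f"{n}0.npz",**c);print(n,np.round(c["T"],3).tolist(),c["K"].tolist())
E
```

```text
pics
[186.80833164 569.87828376 221.52353749] [[-0.95   0.311 -0.001]
 [ 0.311  0.95  -0.002]
 [ 0.    -0.002 -1.   ]] 88.02409887802395 0.0
scene [[0.049, 0.564, -0.824, 1708.638], [0.999, -0.037, 0.034, 31.507], [-0.012, -0.825, -0.565, 961.534], [0.0, 0.0, 0.0, 1.0]] [[520.6572113714085, 0.0, 321.2642787007368], [0.0, 520.6572113714085, 204.33734575774406], [0.0, 0.0, 1.0]]
top [[0.022, -0.991, 0.136, 423.161], [-1.0, -0.022, -0.001, 46.088], [0.004, -0.136, -0.991, 1484.681], [0.0, 0.0, 0.0, 1.0]] [[451.0172129549458, 0.0, 311.9206597953085], [0.0, 451.0172129549458, 196.6937732753141], [0.0, 0.0, 1.0]]
```

View pics/scene0.png

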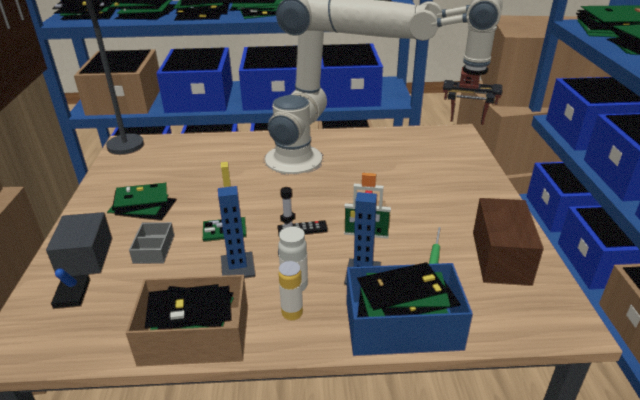

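View pics/top0.png

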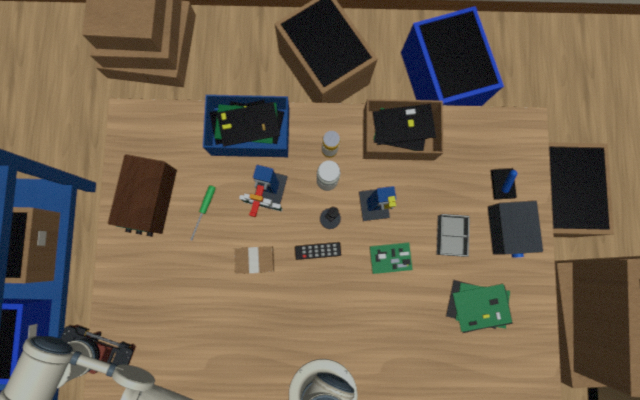

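The scene view shows the red post near pixel (362,235) with the carrier in front, and the yellow post at (232,230) with its hook up at (226,175). In the top view, the red arm is at (258,200), the orange tab near (262,198) and the yellow tip at (391,200). Next I measure them through depth.

```bash
cat > h.py <<'E'
import cv2,numpy as np
from cell import *
def pts(c,mask):
    v,u=np.nonzero(mask&(c["z_map"]>0));z=c["z_map"][v,u];K=c["K"]
    p=np.c_[(u-K[0,2])/K[0,0]*z,(v-K[1,2])/K[1,1]*z,z]
    return p@c["T"][:3,:3].T+c["T"][:3,3]
def cloud(c):
    h,w=c["z_map"].shape;v,u=np.mgrid[:h,:w];z=c["z_map"];K=c["K"]
    p=np.stack([(u-K[0,2])/K[0,0]*z,(v-K[1,2])/K[1,1]*z,z],-1)
    return p@c["T"][:3,:3].T+c["T"][:3,3]
HSV=lambda c:cv2.cvtColor(c["image"],cv2.COLOR_RGB2HSV)
R={"red":((0,170,90),(6,255,255)),"orange":((7,170,90),(17,255,255)),"yellow":((22,120,90),(34,255,255)),"blue":((105,100,30),(125,255,255)),"white":((0,0,150),(180,60,255)),"green":((45,100,40),(85,255,255))}
def col(c,n): return cv2.inRange(HSV(c),*R[n])>0
E
python3 - <<'E'
from h import *
for n in("scene","top"):
    c=dict(np.load(f"{n}0.npz"));P=cloud(c)
    box=(P[...,0]>330)&(P[...,0]<800)&(abs(P[...,1])<330)&(P[...,2]>12)&(P[...,2]<350)&(c["z_map"]>0)
    for k in R:
        m=(col(c,k)&box).astype(np.uint8)
        nn,l,st,ce=cv2.connectedComponentsWithStats(m)
        for i in range(1,nn):
            if st[i,4]<12: continue
            p=P[l==i];print(n,k,st[i].tolist(),"min",np.percentile(p,3,0).round(),"med",np.median(p,0).round(),"max",np.percentile(p,97,0).round())
# post top faces from both
    m=box&(abs(P[...,2]-255)<5);p=P[m]
    for s in(1,-1):
        q=p[p[:,1]*s>0]; 
        if len(q)>10:
            r=cv2.minAreaRect(q[:,:2].astype(np.float32));print(n,"z255",len(q),q.mean(0).round(1),r)
c=dict(np.load("top0.npz"))
cv2.imwrite("pics/topc.png",cv2.resize(c["image"][140:260,220:430,::-1],None,fx=3.8,fy=3.8,interpolation=cv2.INTER_CUBIC))
c=dict(np.load("scene0.npz"))
cv2.imwrite("pics/scec.png",cv2.resize(c["image"][150:290,200:400,::-1],None,fx=4,fy=4,interpolation=cv2.INTER_CUBIC))
E
```

```text
scene orange [362, 174, 13, 12, 130] min [583. 185. 248.] med [588. 198. 264.] max [595. 212. 277.]
scene yellow [221, 162, 9, 24, 158] min [ 567. -170.  257.] med [ 574. -162.  289.] max [ 589. -154.  317.]
scene yellow [350, 211, 5, 6, 25] min [577. 154. 146.] med [581. 160. 156.] max [584. 165. 161.]
scene blue [218, 186, 29, 83, 1394] min [ 594. -178.   24.] med [ 621. -156.  157.] max [ 627. -134.  257.]
scene blue [347, 193, 64, 109, 1900] min [651. 138.  40.] med [675. 178. 124.] max [768. 237. 257.]
scene blue [347, 295, 2, 10, 13] min [778. 130.  23.] med [782. 130.  39.] max [799. 131.  62.]
scene white [354, 184, 8, 3, 23] min [572. 163. 240.] med [578. 173. 243.] max [585. 182. 244.]
scene white [374, 185, 10, 4, 26] min [581. 215. 238.] med [591. 227. 243.] max [596. 237. 245.]
scene white [345, 199, 9, 8, 35] min [380. 142.  52.] med [573. 157. 178.] max [584. 178. 200.]
scene white [381, 206, 10, 6, 36] min [401. 235.  50.] med [592. 250. 178.] max [601. 281. 181.]
scene white [213, 221, 9, 5, 21] min [ 402. -248.   17.] med [ 415. -234.   20.] max [ 424. -222.   24.]

[... 2942 characters left out ...]
229. 124.]
top green [381, 243, 29, 16, 119] min [ 433. -269.   12.] med [ 463. -218.   15.] max [ 476. -189.   21.]
top green [370, 246, 27, 27, 208] min [ 385. -218.   12.] med [ 412. -179.   15.] max [ 461. -151.   20.]
top green [400, 256, 11, 7, 31] min [ 418. -273.   12.] med [ 431. -253.   15.] max [ 438. -244.   21.]
top green [397, 265, 15, 6, 34] min [ 392. -276.   12.] med [ 399. -263.   14.] max [ 409. -237.   21.]
top z255 238 [652.8 184.4 255.5] ((627.498291015625, 191.30087280273438), (50.07170104980469, 97.88321685791016), 76.66612243652344)
top z255 219 [ 606.3 -155.9  255.7] ((596.7074584960938, -159.2328643798828), (57.38878631591797, 50.08244705200195), 8.518084526062012)
```

View pics/topc.png

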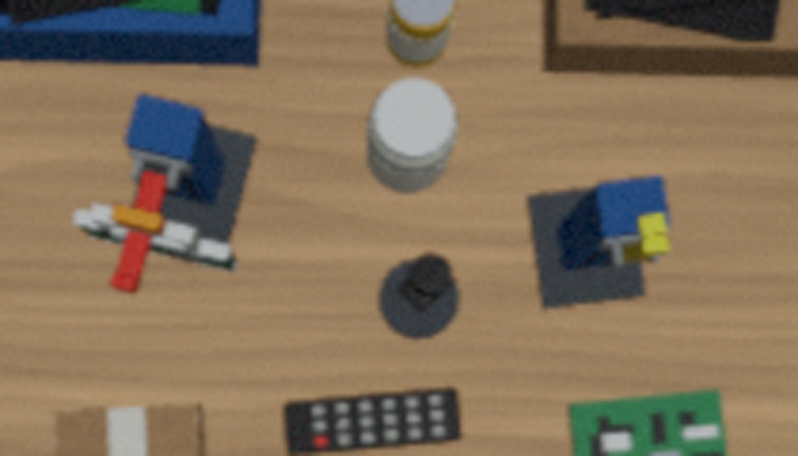

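View pics/scec.png

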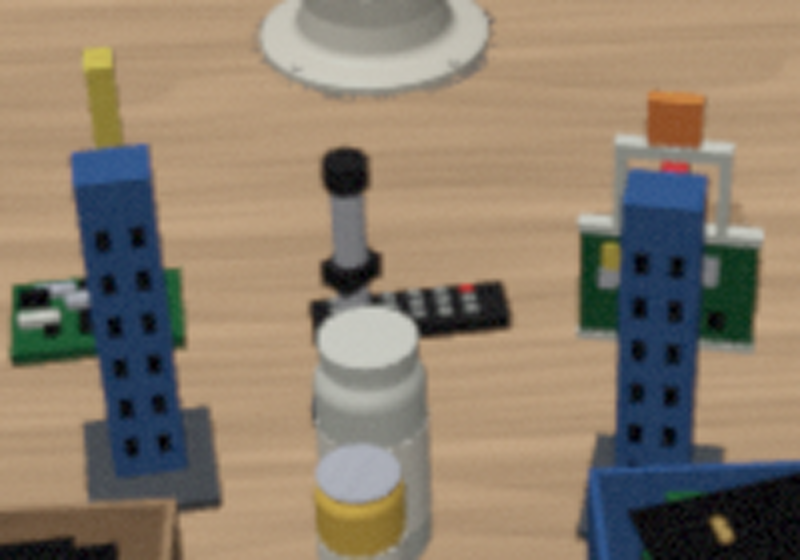

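The crops show the red arm running down-left under the orange tab at top-crop (138,218), with its lip end at (125,285). The yellow arm is nearly upright at (653,235). The holder is at (425,275), between the posts. The post frames come next.

```bash
python3 - <<'E'
from h import *
for n in("scene","top"):
    c=dict(np.load(f"{n}0.npz"));P=cloud(c)
    for s,nm in((1,"red"),(-1,"yel")):
        m=col(c,"blue")&(abs(P[...,2]-255)<4)&(P[...,1]*s>0)&(P[...,0]<720)
        r=cv2.minAreaRect(P[m][:,:2].astype(np.float32));print(n,nm,m.sum(),np.round(P[m].mean(0),1),np.round(r[0],1),np.round(r[1],1),round(r[2],1))
    # foot: z 12
        m=(abs(P[...,2]-12)<4)&(P[...,1]*s>90)&(P[...,1]*s<260)&(P[...,0]<720)&(P[...,0]>520)&(HSV(c)[...,2]<110)
        p=P[m]
        if len(p)>30: r=cv2.minAreaRect(p[:,:2].astype(np.float32));print(n,nm,"foot",m.sum(),np.round(r[0],1),np.round(r[1],1),round(r[2],1))
    m=col(c,"yellow")&(P[...,1]<-100)&(P[...,0]>500)&(P[...,2]>200);p=P[m]
    for z in range(250,325,10):
        q=p[(p[:,2]>=z)&(p[:,2]<z+10)]
        if len(q): print(n,"yellow arm z",z,len(q),q.mean(0).round(1),q.min(0).round(),q.max(0).round())
    m=col(c,"orange")&(P[...,1]>100)&(P[...,0]<640)&(P[...,0]>500)&(P[...,2]>200);p=P[m]
    t=p[p[:,2]>272];print(n,"orange",p.mean(0).round(1),"top",len(t),t.mean(0).round(1),t.max(0).round(1)); print(cv2.minAreaRect(t[:,:2].astype(np.float32)))
    m=col(c,"red")&(P[...,1]>100)&(P[...,0]<640)&(P[...,0]>500)&(P[...,2]>225)&(P[...,2]<250);p=P[m]
    if len(p): print(cv2.fitLine(p[:,:2].astype(np.float32),cv2.DIST_L2,0,.01,.01).ravel(),p.min(0),p.max(0))
    g=(abs(P[...,1])<45)&(P[...,0]>500)&(P[...,0]<620)&(P[...,2]>200)&(P[...,2]<235);p=P[g];print("holder",len(p),p.mean(0).round() if len(p) else 0)
E
```

```text
scene red 215 [520.4 294.7 255.5] [ 61.7 657.1] [  57.5 1569.7] 51.5
scene red foot 90 [656.6 183.9] [88.7 99.4] 77.5
scene yel 187 [ 509.5 -231.7  255.7] [  -3.1 -623.2] [1582.   64.] 37.1
scene yel foot 379 [ 604.2 -158.3] [107.1  87.4] 8.0
scene yellow arm z 250 15 [ 575.4 -162.3  257.6] [ 572. -169.  255.] [ 581. -156.  260.]
scene yellow arm z 260 24 [ 574.6 -162.9  265.9] [ 571. -171.  261.] [ 579. -155.  270.]
scene yellow arm z 270 18 [ 574.6 -162.   275.5] [ 571. -169.  270.] [ 580. -155.  280.]
scene yellow arm z 280 26 [ 574.2 -163.   285.6] [ 569. -171.  280.] [ 580. -155.  290.]
scene yellow arm z 290 21 [ 572.6 -162.3  294.8] [ 568. -170.  290.] [ 578. -154.  300.]
scene yellow arm z 300 6 [ 586.4 -158.8  309.2] [ 582. -164.  308.] [ 589. -155.  310.]
scene yellow arm z 310 48 [ 578.3 -161.9  315.3] [ 561. -170.  310.] [ 591. -154.  319.]
scene orange [587.9 198.3 263.5] top 29 [587.4 198.4 275.6] [592.5 212.2 280.4]
((587.9129028320312, 198.34649658203125), (27.774316787719727, 7.904652118682861), 73.12953186035156)
[ 5.7714903e-01 -8.1663883e-01  5.9184412e+02  1.9952
[... 507 characters left out ...]
64.  272.]
top yellow arm z 290 1 [ 565.3 -169.7  299.6] [ 565. -170.  300.] [ 565. -170.  300.]
top yellow arm z 300 3 [ 569.3 -159.2  309.4] [ 564. -165.  309.] [ 575. -155.  310.]
top yellow arm z 310 61 [ 576.1 -163.1  315.3] [ 563. -173.  310.] [ 590. -154.  320.]
top yellow arm z 320 2 [ 578.5 -163.4  320.4] [ 573. -169.  320.] [ 584. -158.  321.]
top orange [581.5 192.9 267.9] top 14 [582.9 192.4 276.8] [590.  207.5 283.4]
((584.071044921875, 194.11788940429688), (25.236328125, 11.665999412536621), 78.2081069946289)
[ 9.7706544e-01 -2.1293926e-01  5.7853766e+02  2.0075871e+02] [535.78717497 185.82720703 225.08456382] [625.00559293 215.45257034 249.21026611]
holder 102 [555. -13. 220.]
```

```bash
cat >> h.py <<'E'
def plan(x,y,z,yaw):
    "yaw = world angle of tool y; prints roll units, then shift units along tool axes after the roll"
    o=get_obs();t=o["tcp_rot"];a=np.degrees(np.arctan2(t[1,1],t[0,1]))
    r=-((yaw-a+180)%360-180);w=np.radians(yaw)
    Y=np.array([np.cos(w),np.sin(w),0]);Z=np.array([0,0,-1.]);X=np.cross(Y,Z)
    d=np.array([x,y,z])-o["position"]
    print("roll",round(np.radians(r)/.1,2),"xyz",np.round([d@X/20,d@Y/20,d@Z/20],2),"at",o["position"].round(1),"yaw",round(a,1),"w",round(o["width"],1),"t",o["t"],"F",np.round(o["contact_force"],1))
E
python3 -m crank '-1 0 0 -0.75 -0.576;-1 0 0 -0.75 -0.576;-1 0 0 -0.75 -0.576;-1 0 0 -0.75 -0.576;-1 0 0 -0.75 -0.576;-1 0 0 -0.75 -0.576;-1 0 0 -0.75 -0.576;-1 0 0 -0.75 -0.576'
python3 -c "
from h import *
plan(566,-163.5,345,98.3)"
```

```text
t: 0.9
position: [186.9, 570.1, 342.6]
tcp_rot: [[-0.989, -0.146, -0.0], [-0.146, 0.989, -0.001], [0.001, -0.001, -1.0]]
contact_force: [0.4, -0.1, 0.6]
width: 87.7
grip_force: 0.0
roll 0.02 xyz [-13.46 -39.03  -0.12] at [186.9 570.1 342.6] yaw 98.4 w 87.7 t 0.9 F [ 0.4 -0.1  0.6]
```

```bash
python3 -m crank '-1 -0.35 -1 0 0;-1 -0.35 -1 0 0;-1 -0.35 -1 0 0;-1 -0.35 -1 0 0;-1 -0.35 -1 0 0;-1 -0.35 -1 0 0;-1 -0.35 -1 0 0;-1 -0.35 -1 0 0' | sed -n 2p
python3 -m crank '-1 -0.35 -1 0 0;-1 -0.35 -1 0 0;-1 -0.35 -1 0 0;-1 -0.35 -1 0 0;-1 -0.35 -1 0 0;-1 -0.35 -1 0 0;-1 -0.35 -1 0 0;-1 -0.35 -1 0 0' | sed -n 2p
python3 -m crank '-1 -0.35 -1 0 0;-1 -0.35 -1 0 0;-1 -0.35 -1 0 0;-1 -0.35 -1 0 0;-1 -0.35 -1 0 0;-1 -0.35 -1 0 0;-1 -0.35 -1 0 0;-1 -0.35 -1 0 0' | sed -n 2p
python3 -m crank '-1 -0.35 -1 0 0;-1 -0.35 -1 0 0;-1 -0.35 -1 0 0;-1 -0.35 -1 0 0;-1 -0.35 -1 0 0;-1 -0.35 -1 0 0;-1 -0.35 -1 0 0;-1 -0.35 -1 0 0' | sed -n 2p
python3 -c "
from h import *
plan(566,-163.5,345,98.3)"
```

```text
position: [265.6, 419.0, 342.1]
position: [343.9, 268.7, 342.3]
position: [422.3, 118.4, 342.3]
position: [500.7, -31.9, 342.1]
roll -0.01 xyz [-2.28 -6.98 -0.14] at [500.7 -31.9 342.1] yaw 98.2 w 87.8 t 4.1 F [0.1 0.6 0.6]
```

```bash
python3 -m crank '-1 -0.33 -1 0 0;-1 -0.33 -1 0 0;-1 -0.33 -1 0 0;-1 -0.33 -1 0 0;-1 -0.33 -1 0 0;-1 -0.33 -1 0 0;-1 -0.3 -1 0 0;-1 0 0 0 0' | sed -n 2p
python3 - <<'E'
from h import *
plan(566,-163.5,281,98.3)
c=capture("wrist");cv2.imwrite("pics/w1.png",c["image"][:,:,::-1]);P=cloud(c)
m=col(c,"yellow")&(P[...,2]>295)&(P[...,2]<330);p=P[m];print(m.sum(),p.mean(0),p.min(0),p.max(0),cv2.minAreaRect(p[:,:2].astype(np.float32)) if len(p) else 0)
E
```

```text
position: [566.1, -164.9, 340.7]
roll -0.03 xyz [-0.01  0.07  2.99] at [ 566.1 -164.9  340.7] yaw 98.1 w 87.8 t 4.9 F [ 0.5 -0.5 -0.3]
1232 [ 570.10628755 -162.45066166  313.32475589] [ 558.77536872 -172.31449466  295.04158505] [ 586.54634139 -152.01587126  317.28526736] ((572.4891967773438, -162.0302734375), (26.253496170043945, 17.395193099975586), 8.312353134155273)
```

View pics/w1.png

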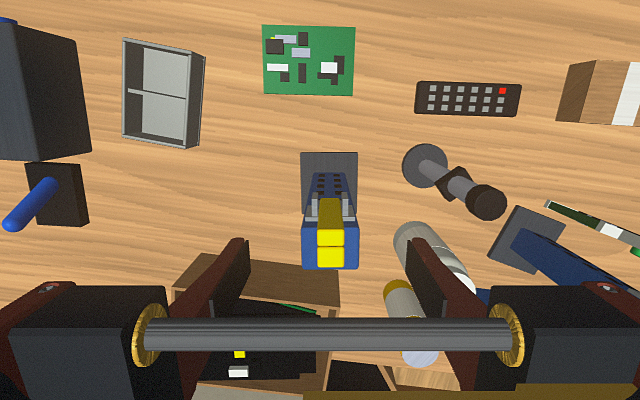

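The wrist view shows the yellow arm's end at (330,245), centred between the open fingers. Measured centre is (565.4,-163) and yaw is 8.3 degrees, as expected, so I descend and pinch.

```bash
python3 -m crank '-1 0 0.08 0.6 0;-1 0 0 0.6 0;-1 0 0 0.6 0;-1 0 0 0.6 0;-1 0 0 0.6 0;1 0 0 0 0;1 0 0 0 0;1 0 0 0 0' 15
python3 -m crank '1 0 0 0 0;1 0 0 0 0;1 0 0 0 0;1 0 0 0 0;1 0 0 0 0;1 0 0 0 0;1 0 0 0 0;1 0 0 0 0' |tail -3
python3 - <<'E'
from h import *
plan(565,-163,281,98.3)
# arc for tip r=75 from .077 to 1.60
a=np.linspace(.077,1.6,17);s=np.sin(a)*75;c=np.cos(a)*75
print(np.c_[np.diff(s)/20,-np.diff(c)/20].round(2).tolist())
E
```

```text
t: 5.75
position: [565.6, -161.5, 283.5]
tcp_rot: [[-0.99, -0.144, 0.001], [-0.144, 0.99, -0.0], [-0.001, -0.001, -1.0]]
contact_force: [0.2, 0.0, -0.4]
width: 67.2
grip_force: 0.0
contact_force: [2.5, -5.8, -0.1]
width: 18.0
grip_force: 15.0
roll -0.03 xyz [0.03 0.02 0.08] at [ 565.7 -163.3  282.6] yaw 98.1 w 18.0 t 6.55 F [ 2.5 -5.8 -0.1]
[[0.35, 0.04], [0.35, 0.08], [0.34, 0.11], [0.33, 0.14], [0.31, 0.17], [0.29, 0.2], [0.27, 0.23], [0.25, 0.25], [0.23, 0.28], [0.2, 0.3], [0.17, 0.31], [0.14, 0.33], [0.11, 0.34], [0.07, 0.35], [0.04, 0.35], [0.01, 0.36]]
```

```bash
python3 -m crank '1 0.35 0 0.04 0;1 0.35 0 0.08 0;1 0.34 0 0.11 0;1 0.33 0 0.14 0;1 0.31 0 0.17 0;1 0.29 0 0.2 0;1 0.27 0 0.23 0;1 0.25 0 0.25 0'
python3 -m crank '1 0.23 0 0.28 0;1 0.2 0 0.3 0;1 0.17 0 0.31 0;1 0.14 0 0.33 0;1 0.11 0 0.34 0;1 0.07 0 0.35 0;1 0.04 0 0.35 0;1 0 0 0.4 0'
python3 -m crank '1 0 0 0.1 0;1 0 0 0 0;1 0 0 0 0;-1 0 0 0 0;-1 0 0 0 0;-1 0 0 0 0;-1 0 0 0 0;-1 0 0 0 0'
```

```text
t: 7.35
position: [516.0, -170.7, 260.8]
tcp_rot: [[-0.99, -0.141, 0.004], [-0.141, 0.99, -0.005], [-0.003, -0.005, -1.0]]
contact_force: [-2.4, -6.6, 8.2]
width: 18.1
grip_force: 15.0
t: 8.15
position: [495.6, -173.8, 206.4]
tcp_rot: [[-0.99, -0.141, -0.001], [-0.141, 0.99, -0.005], [0.002, -0.004, -1.0]]
contact_force: [-8.0, -8.7, 4.3]
width: 18.0
grip_force: 15.0
t: 8.95
position: [497.2, -171.2, 203.0]
tcp_rot: [[-0.99, -0.144, 0.0], [-0.144, 0.99, 0.0], [-0.0, 0.0, -1.0]]
contact_force: [0.7, -0.2, -0.1]
width: 54.6
grip_force: 0.0
```

```bash
python3 -m crank '-1 0 0 0 0;-1 0 0 0 0;-1 0 0 -1 0;-1 0 0 -1 0;-1 0 0 -1 0;-1 0 0 -1 0;-1 0 0 -1 0;-1 0 0 -1 0' |sed -n 2p
python3 - <<'E'
from h import *
c=capture("wrist");cv2.imwrite("pics/w2.png",c["image"][:,:,::-1]);P=cloud(c)
c2=capture("top");P2=cloud(c2)
for C,Q in((c,P),(c2,P2)):
    m=col(C,"yellow")&(Q[...,2]>190)&(Q[...,2]<330)&(Q[...,1]<-130)&(Q[...,1]>-200);p=Q[m]
    if len(p)<5: continue
    d=np.array([-.9895,-.1444]);r=(p[:,:2]-[572.3,-162.6])@d;l=(p[:,:2]-[572.3,-162.6])@[-.1444,.9895]
    for lo in range(0,95,10):
        k=(r>=lo)&(r<lo+10)
        if k.sum()>3: print(lo,k.sum(),np.median(p[k,2]).round(1),p[k,2].max().round(1),l[k].min().round(1),l[k].max().round(1))
    print(r.max())
plan(588,198,300,-12.7)
E
```

```text
position: [497.1, -171.4, 323.9]
0 152 231.4 233.0 -8.3 9.1
10 184 232.7 234.5 -8.2 9.0
20 200 233.6 235.8 -8.8 8.9
30 207 234.9 236.7 -8.7 8.8
40 216 236.0 238.0 -8.5 8.8
50 226 237.3 239.3 -8.3 8.7
60 225 238.4 240.2 -8.9 8.6
70 141 239.3 241.0 -8.9 8.5
80 288 255.6 258.0 -8.9 9.0
90 212 242.0 256.0 -8.6 8.6
92.73779560576959
0 21 232.9 237.1 -12.1 7.5
10 26 232.6 237.7 -9.2 8.5
20 22 236.1 239.6 -8.6 7.6
40 11 236.0 238.5 -6.9 7.3
50 11 237.0 241.5 -5.6 7.5
63.76142583359045
roll 19.37 xyz [19.02  0.34  1.31] at [ 497.7 -171.6  326.2] yaw 98.3 w 87.9 t 9.85 F [ 0.5  0.4 -0.1]
```

The arm is about 0.11 rad short of level (slope 8 mm over 70 mm). I press it down with closed fingertips.

```bash
python3 -m crank '1 -0.5 0 0.6 0;1 0 0 0.6 0;1 0 0 0.6 0;1 0 0 0.6 0;1 0 0 0 0;1 0 0 0 0;1 0 0 0 0;1 0 0 0 0' 
python3 -m crank '1 0 0 0.6 0;1 0 0 0.6 0;1 0 0 0.5 0;1 0 0 0.2 0;1 0 0 0.1 0;1 0 0 0.1 0;1 0 0 0 0;1 0 0 0 0'
```

```text
t: 10.65
position: [507.2, -170.1, 276.0]
tcp_rot: [[-0.99, -0.143, 0.001], [-0.143, 0.99, -0.001], [-0.001, -0.001, -1.0]]
contact_force: [-0.0, -0.1, -0.6]
width: 27.5
grip_force: 0.0
t: 11.45
position: [507.2, -170.0, 233.4]
tcp_rot: [[-0.99, -0.144, 0.001], [-0.144, 0.99, -0.0], [-0.001, -0.0, -1.0]]
contact_force: [0.3, -0.2, 0.5]
width: 0.3
grip_force: 0.0
```

```bash
python3 -m crank '1 0 0 0.1 0;1 0 0 0.1 0;1 0 0 0.1 0;1 0 0 0.1 0;1 0 0 0 0;1 0 0 0 0;1 0 0 0 0;1 0 0 0 0' 
```

```text
t: 12.25
position: [507.3, -170.2, 230.9]
tcp_rot: [[-0.99, -0.143, 0.007], [-0.143, 0.99, -0.003], [-0.006, -0.004, -1.0]]
contact_force: [-6.6, 2.9, 20.1]
width: 0.9
grip_force: 10.0
```

Stop reached at 20 N with the tip at z 231. I lift off and check.

```bash
python3 -m crank '1 0 0 -0.8 0;0.1 0 0 -0.8 0;0.1 0 0 -0.8 0;0.1 0 0 -0.8 0;0.1 0 0 -0.8 0;0.1 0 0 -0.8 0;0.1 0 0 -0.4 0;0.1 0 0 0 0' |sed -n 2p
python3 - <<'E'
from h import *
c=capture("wrist");P=cloud(c)
m=col(c,"yellow")&(P[...,2]>190)&(P[...,2]<330)&(P[...,1]<-130)&(P[...,1]>-200);p=P[m]
r=(p[:,:2]-[572.3,-162.6])@[-.9895,-.1444]
for lo in range(0,80,15):
    k=(r>=lo)&(r<lo+15);print(lo,k.sum(),np.median(p[k,2]).round(1))
plan(588,198,330,-12.7)
E
```

```text
position: [507.4, -170.1, 330.3]
0 224 231.1
15 299 231.2
30 315 231.3
45 325 231.2
60 343 231.1
75 296 245.4
roll 19.37 xyz [18.84 -0.11 -0.04] at [ 507.2 -170.   329.1] yaw 98.3 w 39.6 t 13.1 F [ 0.5 -0.5 -0.9]
```

```bash
python3 -m crank '0.1 0 0 0 1;0.1 0 0 0 1;0.1 0 0 0 1;0.1 0 0 0 1;0.1 0 0 0 1;0.1 0 0 0 1;0.1 0 0 0 1;0.1 0 0 0 1' |sed -n 2p
python3 -m crank '0.1 0 0 0 1;0.1 0 0 0 1;0.1 0 0 0 1;0.1 0 0 0 1;0.1 0 0 0 1;0.1 0 0 0 1;0.1 0 0 0 1;0.1 0 0 0 1' |sed -n 2p
python3 -m crank '0.1 0 0 0 1;0.1 0 0 0 1;0.1 0 0 0 1;0.1 0 0 0 0.37;0.1 1 0 0 0;0.1 1 0 0 0;0.1 1 0 0 0;0.1 1 0 0 0' |sed -n 2p
python3 -m crank '0.1 1 0 0 0;0.1 1 0 0 0;0.1 1 0 0 0;0.1 1 0 0 0;0.1 1 0 0 0;0.1 1 0 0 0;0.1 1 0 0 0;0.1 1 0 0 0' |sed -n 2p
python3 -c "
from h import *
plan(588,198,330,-12.7)"
```

```text
position: [506.9, -169.9, 327.6]
position: [506.9, -169.9, 327.6]
position: [524.6, -91.2, 327.6]
position: [559.9, 64.9, 327.5]
roll -0.01 xyz [ 6.8  -0.09 -0.12] at [559.9  64.9 327.5] yaw -12.7 w 39.5 t 16.3 F [-0.3 -0.5 -0.3]
```

```bash
python3 -m crank '0.1 1 0 0 0;0.1 1 0 0 0;0.1 1 0 0 0;0.1 1 0 0 0;0.1 1 0 0 0;0.1 1 0 0 0;0.1 0.8 0 0 0;0.1 0 0 0 0' |sed -n 2p
python3 - <<'E'
from h import *
c=capture("wrist");cv2.imwrite("pics/w3.png",c["image"][:,:,::-1]);P=cloud(c)
m=col(c,"orange")&(P[...,2]>270)&(P[...,2]<283)&(P[...,1]>150);p=P[m];r=cv2.minAreaRect(p[:,:2].astype(np.float32));print(m.sum(),p.mean(0),r)
m=col(c,"white")&(P[...,2]>236)&(P[...,2]<246)&(P[...,1]>140);p=P[m]
if len(p)>5:print(m.sum(),p.mean(0),cv2.minAreaRect(p[:,:2].astype(np.float32)))
plan(*r[0],246,-12.7)
E
```

```text
position: [589.9, 198.4, 327.3]
206 [582.97021513 203.87296869 275.58228926] ((581.901123046875, 200.03778076171875), (36.087833404541016, 11.702847480773926), 76.4757308959961)
858 [605.14137322 205.87089288 239.88268465] ((604.2130737304688, 194.8926544189453), (75.89689636230469, 58.01959991455078), 77.70559692382812)
roll 0.01 xyz [ 0.05 -0.42  4.09] at [589.8 197.3 327.8] yaw -12.7 w 39.4 t 17.15 F [ 0.2 -0.  -0.2]
```

View pics/w3.png

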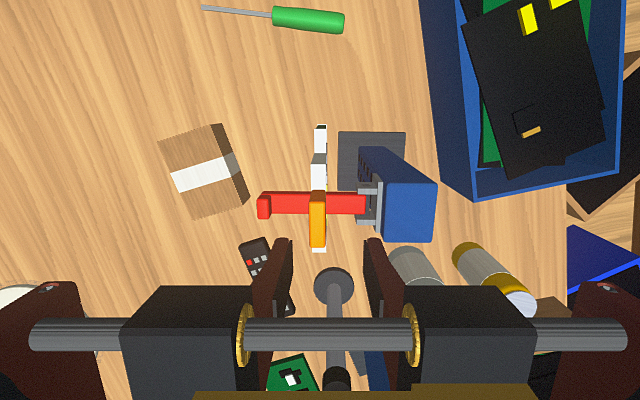

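The wrist view shows the orange tab at (317,220) and the red arm under it. The measured tab is 36x11.7 mm centred at (581.9,200), so I descend on it.

```bash
python3 -m crank '0.1 0.05 -0.42 0 0;0.1 0 0 0.7 0;0.1 0 0 0.7 0;0.1 0 0 0.7 0;0.1 0 0 0.7 0;0.1 0 0 0.7 0;0.1 0 0 0.55 0;0.1 0 0 0 0' 30
python3 -m crank '1 0 0 0 0;1 0 0 0 0;1 0 0 0 0;1 0 0 0 0;1 0 0 0 0;1 0 0 0 0;1 0 0 0 0;1 0 0 0 0'
python3 -c "
from h import *
plan(582,200,246,-12.7)"
```

```text
t: 17.95
position: [581.1, 198.9, 246.3]
tcp_rot: [[0.221, 0.975, -0.003], [0.975, -0.221, -0.001], [-0.001, -0.002, -1.0]]
contact_force: [-0.3, 0.1, -0.4]
width: 39.8
grip_force: 0.0
t: 18.75
position: [582.1, 199.7, 248.7]
tcp_rot: [[0.22, 0.975, 0.001], [0.975, -0.22, 0.0], [0.001, 0.001, -1.0]]
contact_force: [-0.5, 0.3, 4.3]
width: 11.8
grip_force: 30.0
roll -0.01 xyz [ 0.01 -0.01  0.14] at [582.1 199.7 248.7] yaw -12.7 w 11.8 t 18.75 F [-0.5  0.3  4.3]
```

```bash
python3 -m crank '1 0 0 -0.2 0;1 0 0 -0.3 0;1 0 0 -0.3 0;1 0 0 -0.3 0;1 0 0 -0.2 0;1 0 0 0 0;1 0 0 0 0;1 0 0 0 0'
python3 - <<'E'
from h import *
c=capture("scene");cv2.imwrite("pics/s4.png",cv2.resize(c["image"][130:300,180:440,::-1],None,fx=3,fy=3))
plan(450,229.8,273,-12.7)
E
```

```text
t: 19.55
position: [581.9, 199.6, 273.6]
tcp_rot: [[0.22, 0.975, -0.001], [0.975, -0.22, -0.0], [-0.0, -0.001, -1.0]]
contact_force: [0.5, 0.5, -0.9]
width: 11.8
grip_force: 30.0
roll -0.01 xyz [ 0.03 -6.76  0.03] at [581.8 199.6 273.6] yaw -12.7 w 11.7 t 19.6 F [ 0.6  0.1 -1.5]
```

View pics/s4.png

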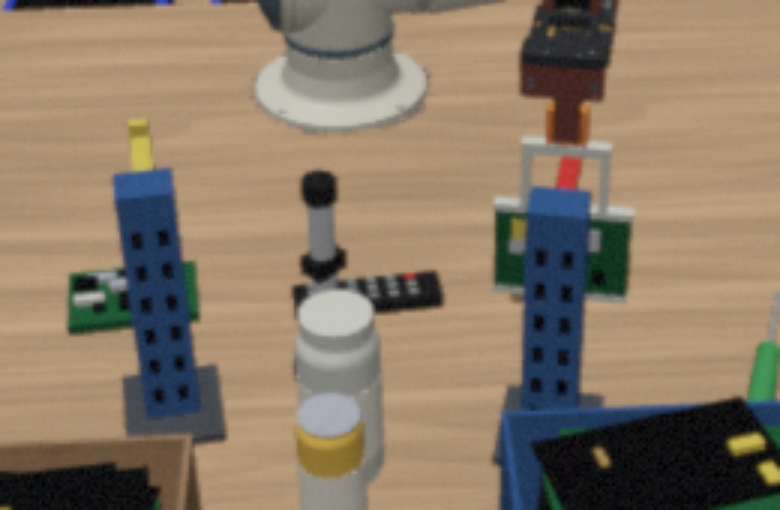

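The carrier hangs upright in the gripper, with its bar at crop (565,145) clear above the red arm. I back it out over the lip.

```bash
python3 -m crank '1 0 -0.3 0 0;1 0 -0.5 0 0;1 0 -0.6 0 0;1 0 -0.6 0 0;1 0 -0.6 0 0;1 0 -0.6 0 0;1 0 -0.6 0 0;1 0 -0.6 0 0'
python3 -m crank '1 0 -0.6 0 0;1 0 -0.6 0 0;1 0 -0.6 0 0;1 0 -0.5 0 0;1 0 -0.1 0 -0.4;1 0 0 0 -0.6;1 0 0 0 -0.6;1 0 0 0 -0.6' | sed -n 2,4p
python3 -m crank '1 0 0 0 -0.6;1 0 0 0 -0.6;1 0 0 0 -0.27;1 0 0 0 0;1 0 0 0 0;1 0 0 0 0;1 0 0 0 0;1 0 0 0 0' | sed -n 2,6p
python3 -c "
from h import *
plan(443.7,-181.4,275,8.3)"
```

```text
t: 20.4
position: [495.0, 219.3, 274.1]
tcp_rot: [[0.22, 0.975, 0.0], [0.975, -0.22, 0.0], [0.0, 0.0, -1.0]]
contact_force: [-0.2, -0.1, -2.3]
width: 12.0
grip_force: 30.0
position: [448.9, 229.7, 274.1]
tcp_rot: [[-0.0, 1.0, 0.0], [1.0, 0.0, -0.0], [-0.0, 0.0, -1.0]]
contact_force: [0.9, -0.8, -2.4]
position: [449.3, 229.6, 274.0]
tcp_rot: [[-0.144, 0.99, -0.0], [0.99, 0.144, -0.0], [-0.0, -0.0, -1.0]]
contact_force: [-0.3, -0.3, -1.8]
width: 12.0
grip_force: 30.0
roll -0.0 xyz [-20.29  -3.24  -0.05] at [449.3 229.6 274. ] yaw 8.3 w 12.0 t 22.0 F [-0.3 -0.3 -1.8]
```

```bash
python3 -m crank '1 -0.4 -0.1 0 0;1 -0.7 -0.1 0 0;1 -0.9 -0.15 0 0;1 -0.9 -0.15 0 0;1 -0.9 -0.15 0 0;1 -0.9 -0.15 0 0;1 -0.9 -0.15 0 0;1 -0.9 -0.15 0 0' | sed -n 2p
python3 -m crank '1 -0.9 -0.15 0 0;1 -0.9 -0.15 0 0;1 -0.9 -0.15 0 0;1 -0.9 -0.15 0 0;1 -0.9 -0.15 0 0;1 -0.9 -0.15 0 0;1 -0.9 -0.15 0 0;1 -0.9 -0.15 0 0' | sed -n 2p
python3 -m crank '1 -0.9 -0.1 0 0;1 -0.9 -0.1 0 0;1 -0.9 -0.1 0 0;1 -0.9 -0.1 0 0;1 -0.7 -0.1 0 0;1 -0.4 -0.1 0 0;1 0 0 0 0;1 0 0 0 0' 
python3 -c "
from h import *
plan(443.7,-181.4,275,8.3)
plan(527.8,-169.1,275,8.3)"
```

```text
position: [446.0, 96.0, 274.2]
position: [442.6, -49.9, 274.2]
t: 24.4
position: [444.9, -142.8, 274.1]
tcp_rot: [[-0.144, 0.99, 0.0], [0.99, 0.144, 0.0], [0.0, 0.0, -1.0]]
contact_force: [-0.4, 0.7, -2.9]
width: 12.0
grip_force: 30.0
roll -0.0 xyz [-1.9  -0.34 -0.04] at [ 444.9 -142.8  274.1] yaw 8.3 w 12.0 t 24.4 F [-0.4  0.7 -2.9]
roll -0.0 xyz [-1.9   3.91 -0.04] at [ 444.9 -142.8  274.1] yaw 8.3 w 12.0 t 24.4 F [-0.4  0.7 -2.9]
```

```bash
python3 -m crank '1 -0.6 0 0 0;1 -0.7 0 0 0;1 -0.6 0 0 0;1 0 0.3 0 0;1 0 0.3 0 0;1 0 0.4 0 0;1 0 0.4 0 0;1 0 0.4 0 0' |sed -n 2,6p
python3 -m crank '1 0 0.4 0 0;1 0 0.4 0 0;1 0 0.4 0 0;1 0 0.4 0 0;1 0 0.4 0 0;1 0 0.1 0 0;1 0 0 0 0;1 0 0 0 0' 
python3 - <<'E'
from h import *
plan(527.8,-169.1,275,8.3)
c=capture("scene");cv2.imwrite("pics/s5.png",cv2.resize(c["image"][130:300,150:350,::-1],None,fx=3.5,fy=3.5))
E
```

```text
position: [487.0, -174.8, 274.0]
tcp_rot: [[-0.145, 0.989, 0.0], [0.989, 0.145, 0.0], [0.0, 0.0, -1.0]]
contact_force: [0.4, 0.2, -1.2]
width: 12.0
grip_force: 30.0
t: 26.0
position: [527.5, -169.3, 274.1]
tcp_rot: [[-0.144, 0.99, -0.0], [0.99, 0.144, -0.0], [-0.0, -0.0, -1.0]]
contact_force: [0.3, -0.6, -2.9]
width: 11.7
grip_force: 30.0
roll -0.0 xyz [ 0.01  0.01 -0.05] at [ 527.5 -169.3  274.1] yaw 8.3 w 11.7 t 26.0 F [ 0.3 -0.6 -2.9]
```

View pics/s5.png

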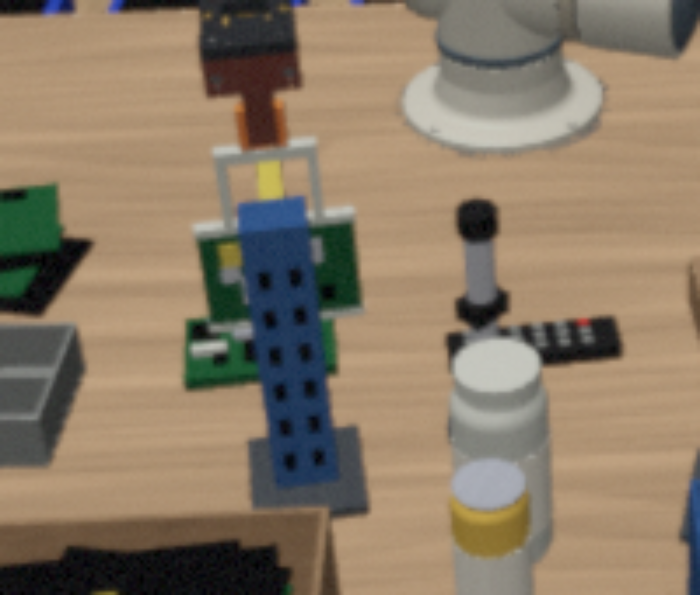

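The yellow arm passes through the carrier's window at crop (270,180), centred. I lower until contact.

```bash
python3 -m crank '1 0 0 0.3 0;1 0 0 0.3 0;1 0 0 0.3 0;1 0 0 0.2 0;1 0 0 0.1 0;1 0 0 0 0;1 0 0 0 0;1 0 0 0 0' |sed -n 2,6p
```

```text
position: [527.8, -169.3, 250.4]
tcp_rot: [[-0.144, 0.99, 0.001], [0.99, 0.144, -0.0], [-0.0, 0.001, -1.0]]
contact_force: [-0.1, -0.3, -1.7]
width: 11.8
grip_force: 30.0
```

```bash
python3 -m crank '1 0 0 0.05 0;1 0 0 0.05 0;1 0 0 0 0;1 0 0 0 0;1 0 0 0 0;1 0 0 0 0;1 0 0 0 0;1 0 0 0 0' |sed -n 2,6p
```

```text
position: [527.8, -169.3, 248.7]
tcp_rot: [[-0.144, 0.99, 0.001], [0.99, 0.144, -0.0], [-0.001, 0.001, -1.0]]
contact_force: [-0.0, -0.2, 4.8]
width: 12.1
grip_force: 30.0
```

Seated, with 4.8 N pushing up. I open partway and rise.

```bash
python3 -m crank '0.1 0 0 0 0;0.1 0 0 0 0;0.1 0 0 0 0;0.1 0 0 0 0;0.1 0 0 0 0;0.1 0 0 0 0;0.1 0 0 0 0;0.1 0 0 0 0' |sed -n 2,6p
python3 -m crank '0.1 0 0 -0.3 0;0.1 0 0 -0.5 0;0.1 0 0 -0.8 0;0.1 0 0 -0.8 0;0.1 0 0 -0.8 0;0.1 0 0 -0.8 0;0.1 0 0 -0.5 0;0.1 0 0 0 0' |sed -n 2,6p
python3 - <<'E'
from h import *
c=capture("wrist");cv2.imwrite("pics/w6.png",c["image"][:,:,::-1]);P=cloud(c)
m=col(c,"orange")&(P[...,2]>265)&(P[...,2]<290)&(P[...,1]<-100);p=P[m];print(m.sum(),np.median(p,0),cv2.minAreaRect(p[:,:2].astype(np.float32)))
plan(551.1,207,330,77.3)
E
```

```text
position: [527.6, -169.3, 248.1]
tcp_rot: [[-0.144, 0.99, 0.0], [0.99, 0.144, -0.0], [-0.0, 0.0, -1.0]]
contact_force: [-0.7, -1.3, -0.4]
width: 39.3
grip_force: 0.0
position: [528.0, -169.4, 340.4]
tcp_rot: [[-0.144, 0.99, 0.003], [0.99, 0.144, -0.001], [-0.002, 0.003, -1.0]]
contact_force: [0.4, -0.5, 0.5]
width: 39.7
grip_force: 0.0
171 [ 524.88172421 -153.25767397  276.01429547] ((527.314208984375, -168.38209533691406), (10.798691749572754, 35.06874465942383), 8.112558364868164)
roll -12.04 xyz [ 3.   18.61  0.45] at [ 527.9 -169.4  339. ] yaw 8.3 w 40.0 t 29.3 F [ 0.4  0.2 -0.5]
```

View pics/w6.png

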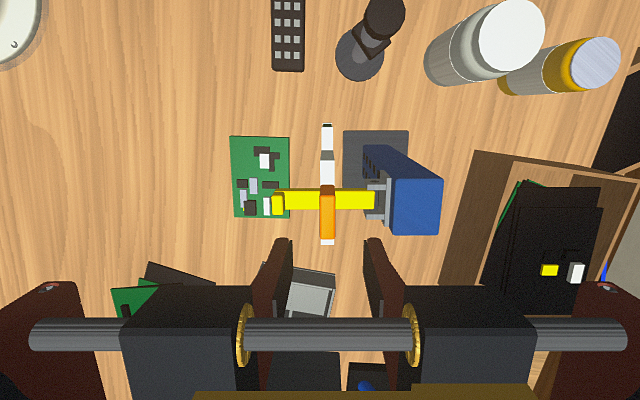

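The wrist view shows the carrier hanging straight on the yellow arm: tab at (327,215), top z 276, centred on the seat. Next I go to the red hook.

```bash
python3 -m crank '-1 0 0 0 -1;-1 0 0 0 -1;-1 0 0 0 -1;-1 0 0 0 -1;-1 0 0 0 -1;-1 0 0 0 -1;-1 0 0 0 -1;-1 0 0 0 -1' |sed -n 2p
python3 -m crank '-1 0 0 0 -1;-1 0 0 0 -1;-1 0 0 0 -1;-1 0 0 0 -1;-1 0.15 1 0 0;-1 0.15 1 0 0;-1 0.15 1 0 0;-1 0.15 1 0 0' |sed -n 2p
python3 -m crank '-1 0.15 1 0 0;-1 0.15 1 0 0;-1 0.15 1 0 0;-1 0.15 1 0 0;-1 0.15 1 0 0;-1 0.15 1 0 0;-1 0.15 1 0 0;-1 0.15 1 0 0' |sed -n 2p
python3 -m crank '-1 0.2 1 0 0;-1 0.2 1 0 0;-1 0.2 1 0 0;-1 0.2 1 0 0;-1 0.2 1 0 0;-1 0.2 1 0 0;-1 0 0.5 0 0;-1 0 0 0 0' |sed -n 2p
python3 - <<'E'
from h import *
plan(551.1,207,206,77.3)
c=capture("wrist");P=cloud(c)
m=col(c,"red")&(P[...,2]>190)&(P[...,2]<270)&(P[...,1]>150);p=P[m];print(m.sum(),cv2.minAreaRect(p[:,:2].astype(np.float32)))
r=(p[:,:2]-[624.3,190.5])@[-.9755,.22];l=(p[:,:2]-[624.3,190.5])@[.22,.9755]
for lo in range(0,95,15):
    k=(r>=lo)&(r<lo+15);print(lo,k.sum(),np.median(p[k,2]).round(1),l[k].mean().round(1))
print(r.max())
E
```

```text
position: [527.5, -169.2, 336.8]
position: [533.7, -87.9, 336.8]
position: [546.2, 73.5, 336.8]
position: [552.1, 205.6, 336.7]
roll -0.03 xyz [0.06 0.06 6.54] at [552.1 205.6 336.7] yaw 77.1 w 87.9 t 32.5 F [-0.9 -0.5  1.3]
1817 ((577.4042358398438, 202.3863067626953), (17.475257873535156, 91.0845947265625), 77.10559844970703)
0 188 231.0 0.9
15 274 231.2 0.9
30 288 231.3 1.0
45 298 231.2 1.0
60 319 231.1 1.5
75 262 245.1 1.5
90 188 244.3 1.4
93.92193341226934
```

```bash
python3 -m crank '-1 0.15 0.1 0.8 0;-1 0 0 1 0;-1 0 0 1 0;-1 0 0 1 0;-1 0 0 1 0;-1 0 0 1 0;-1 0 0 0.7 0;1 0 0 0 0' 15|sed -n 2p
python3 -m crank '1 0 0 0 0;1 0 0 0 0;1 0 0 0 0;1 0 0 0 0;1 0 0 0 0;1 0 0 0 0;1 0 0 0 0;1 0 0 0 0'
python3 - <<'E'
from h import *
plan(549,207.5,206,77.3)
a=np.linspace(np.pi/2,-.03,17);s=np.sin(a)*75;c=np.cos(a)*75
print(np.c_[np.diff(s)/20,-np.diff(c)/20].round(2).tolist())
E
```

```text
position: [548.9, 206.3, 205.4]
t: 34.15
position: [549.7, 207.7, 208.0]
tcp_rot: [[-0.975, 0.224, 0.0], [0.224, 0.975, 0.001], [0.0, 0.001, -1.0]]
contact_force: [2.5, 11.9, -1.6]
width: 19.0
grip_force: 6.7
roll -0.04 xyz [ 0.03 -0.02  0.1 ] at [549.7 207.7 208. ] yaw 77.1 w 19.0 t 34.15 F [ 2.5 11.9 -1.6]
[[-0.02, -0.37], [-0.06, -0.37], [-0.09, -0.36], [-0.13, -0.35], [-0.16, -0.34], [-0.2, -0.32], [-0.23, -0.3], [-0.26, -0.27], [-0.28, -0.25], [-0.31, -0.22], [-0.33, -0.19], [-0.34, -0.15], [-0.36, -0.12], [-0.37, -0.08], [-0.37, -0.04], [-0.37, -0.01]]
```

```bash
python3 -m crank '1 0 0.06 0 0;1 0 0 0 0;1 -0.02 0 -0.37 0;1 -0.06 0 -0.37 0;1 -0.09 0 -0.36 0;1 -0.13 0 -0.35 0;1 -0.16 0 -0.34 0;1 -0.2 0 -0.32 0'
python3 -m crank '1 -0.23 0 -0.3 0;1 -0.26 0 -0.27 0;1 -0.28 0 -0.25 0;1 -0.31 0 -0.22 0;1 -0.33 0 -0.19 0;1 -0.34 0 -0.15 0;1 -0.36 0 -0.12 0;1 -0.37 0 -0.08 0'
python3 -m crank '1 -0.37 0 -0.04 0;1 -0.37 0 0 0;1 -0.1 0 0 0;1 0 0 0 0;1 0 0 0 0;1 0 0 0 0;1 0 0 0 0;1 0 0 0 0'
```

```text
t: 34.95
position: [562.9, 205.6, 250.6]
tcp_rot: [[-0.975, 0.224, -0.001], [0.224, 0.975, 0.0], [0.001, -0.0, -1.0]]
contact_force: [0.4, 2.0, -6.7]
width: 17.8
grip_force: 15.0
t: 35.75
position: [611.5, 194.4, 282.6]
tcp_rot: [[-0.975, 0.224, 0.0], [0.224, 0.975, 0.0], [-0.0, 0.0, -1.0]]
contact_force: [-2.2, 2.8, -3.2]
width: 17.8
grip_force: 15.0
t: 36.55
position: [627.6, 190.6, 283.7]
tcp_rot: [[-0.975, 0.224, 0.002], [0.224, 0.975, 0.0], [-0.002, 0.001, -1.0]]
contact_force: [-0.2, 1.3, 5.5]
width: 18.0
grip_force: 15.0
```

Now release, rise and look.

```bash
python3 -m crank '-1 0 0 0 0;-1 0 0 0 0;-1 0 0 0 0;-1 0 0 0 0;-1 0 0 0 0;-1 0 0 0 0;-1 0 0 0 0;-1 0 0 -0.3 0'|sed -n 6p
python3 -m crank '-1 0 0 -0.7 0;-1 0 0 -0.7 0;-1 0 0 -0.7 0;-1 0 0 -0.7 0;-1 0 0 0 0;-1 0 0 0 0;-1 0 0 0 0;-1 0 0 0 0'|sed -n 2p
python3 - <<'E'
from h import *
c=capture("wrist");P=cloud(c)
m=col(c,"red")&(P[...,2]>230)&(P[...,2]<330)&(P[...,1]>150);p=P[m]
r=-(p[:,:2]-[624.3,190.5])@[-.9755,.22]
for z in range(230,330,10):
    k=(p[:,2]>=z)&(p[:,2]<z+10)
    if k.any():print(z,k.sum(),r[k].min().round(1),r[k].max().round(1))
c=capture("scene");P=cloud(c);cv2.imwrite("pics/s7.png",cv2.resize(c["image"][110:310,160:460,::-1],None,fx=2.6,fy=2.6))
m=col(c,"red")&(P[...,2]>230)&(P[...,2]<330)&(P[...,1]>150);p=P[m]
r=-(p[:,:2]-[624.3,190.5])@[-.9755,.22]
for z in range(230,330,10):
    k=(p[:,2]>=z)&(p[:,2]<z+10)
    if k.any():print(z,k.sum(),r[k].min().round(1),np.median(r[k]).round(1),r[k].max().round(1))
E
```

```text
grip_force: 0.0
position: [627.3, 190.7, 343.5]
230 18 -11.8 -10.6
240 18 -13.8 -11.9
250 14 -15.7 -14.2
260 14 -17.3 -15.8
270 26 -19.1 -17.4
280 22 -20.8 -19.2
290 23 -22.4 -20.7
300 24 -24.3 -22.4
310 1095 -24.7 1.5
250 19 -6.9 -2.7 2.3
260 19 -9.0 -4.3 0.3
270 23 -9.5 -5.2 -2.0
280 28 -12.9 -7.6 -1.7
290 20 -12.3 -8.6 -4.6
300 5 -9.6 -5.2 1.1
310 38 -20.0 0.2 4.4
```

View pics/s7.png

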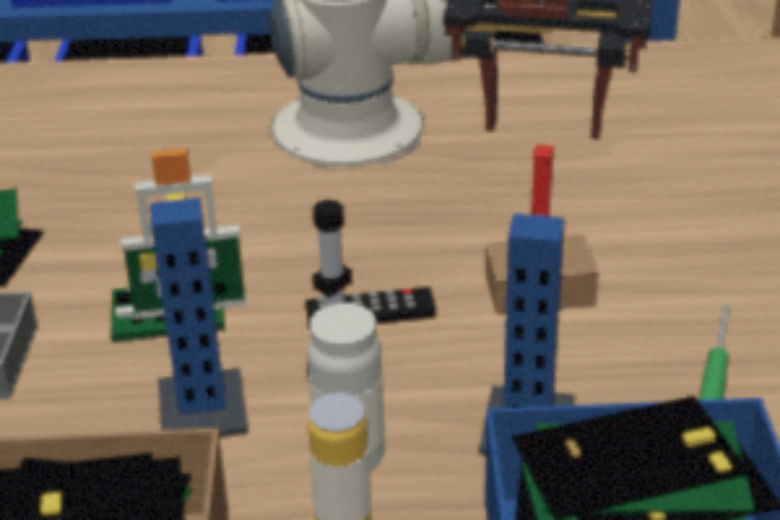

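The carrier hangs on the yellow hook at crop (175,220). The red arm at (542,180) is still about 0.175 rad off folded, so I push it back with closed fingers from the front.

```bash
python3 -m crank '1 0.6 0 0 0;1 0.6 0 0 0;1 0.7 0 0 0;1 0.6 0 0 0;1 0 0 0 0;1 0 0 0 0;1 0 0 0 0;1 0 0 0 0'|sed -n 2,5p
python3 -m crank '1 0 0 0.8 0;1 0 0 0.8 0;1 0 0 0.8 0;1 0 0 0.5 0;1 0 0 0 0;1 -0.2 0 0 0;1 -0.3 0 0 0;1 -0.3 0 0 0'
python3 -c "
from h import *
plan(624.3-.9755*16,190.5+.22*16+1,285,77.3)"
```

```text
position: [579.2, 201.7, 344.1]
tcp_rot: [[-0.974, 0.224, -0.001], [0.224, 0.974, -0.0], [0.001, -0.0, -1.0]]
contact_force: [-0.6, 0.4, 0.2]
width: 27.3
t: 39.85
position: [595.0, 198.3, 287.8]
tcp_rot: [[-0.975, 0.224, 0.002], [0.224, 0.975, 0.001], [-0.001, 0.001, -1.0]]
contact_force: [-1.2, 0.1, 1.0]
width: 0.7
grip_force: 0.5
roll -0.04 xyz [-0.7  -0.01  0.14] at [595.  198.3 287.8] yaw 77.1 w 0.7 t 39.85 F [-1.2  0.1  1. ]
```

```bash
python3 -m crank '1 -0.15 0 0 0;1 -0.15 0 0 0;1 -0.15 0 0 0;1 -0.1 0 0 0;1 -0.05 0 0 0;1 0 0 0 0;1 0 0 0 0;1 0 0 0 0'|sed -n 2,6p
python3 - <<'E'
from h import *
c=capture("scene");P=cloud(c)
m=col(c,"red")&(P[...,2]>230)&(P[...,2]<330)&(P[...,1]>150);p=P[m]
r=-(p[:,:2]-[624.3,190.5])@[-.9755,.22]
for z in range(250,330,10):
    k=(p[:,2]>=z)&(p[:,2]<z+10)
    if k.any():print(z,k.sum(),r[k].min().round(1),np.median(r[k]).round(1),r[k].max().round(1))
E
```

```text
position: [604.6, 196.0, 286.7]
tcp_rot: [[-0.975, 0.223, -0.003], [0.223, 0.975, 0.0], [0.003, -0.001, -1.0]]
contact_force: [-6.6, 0.3, 1.5]
width: 0.4
grip_force: 3.5
250 6 -1.1 3.7 4.9
260 17 -0.7 2.2 7.3
270 22 -0.3 3.3 8.8
280 22 -0.9 3.0 6.9
290 13 0.5 3.2 6.6
300 8 14.8 19.0 20.9
310 53 -10.8 8.2 22.9
```

The arm is now vertical and against its stop. I back off, verify and hand in.

```bash
python3 -m crank '1 0.3 0 0 0;1 0.7 0 0 0;1 0.9 0 0 0;1 0.5 0 -0.6 0;1 0 0 -0.9 0;1 0 0 -0.6 0;1 0 0 0 0;1 0 0 0 0'|sed -n 2,6p
python3 - <<'E'
from h import *
c=capture("scene");P=cloud(c)
m=col(c,"red")&(P[...,2]>250)&(P[...,2]<300)&(P[...,1]>150);p=P[m]
r=-(p[:,:2]-[624.3,190.5])@[-.9755,.22];print("slope",np.polyfit(p[:,2],r,1))
m=col(c,"orange")&(P[...,1]<-100)&(P[...,2]>240)&(P[...,2]<290);print(P[m].mean(0),P[m].max(0))
c=capture("wrist");P=cloud(c)
m=col(c,"red")&(P[...,2]>305)&(P[...,2]<330)&(P[...,1]>150);p=P[m]
r=-(p[:,:2]-[624.3,190.5])@[-.9755,.22];print("end",len(p),r.min(),r.max()) if len(p) else 0
E
```

```text
position: [559.5, 206.4, 329.1]
tcp_rot: [[-0.975, 0.224, 0.001], [0.224, 0.975, 0.0], [-0.001, 0.001, -1.0]]
contact_force: [0.1, 0.3, -0.4]
width: 0.2
grip_force: 0.0
slope [ 0.01983385 -2.87236499]
[ 534.39712404 -169.30938516  264.12018913] [ 542.23067388 -153.93034463  280.21593914]
end 48 8.90012646240853 15.656417286870223
```

```bash
python3 -c "
from cell import *
print(close_job())"
```

```text
the job is handed in; nothing more can be done
None
```

The job is handed in: by my last measurements the carrier hangs on the level yellow hook, let go of, and the red hook is folded flat; the hand-in gave no verdict back.

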